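# Stack full ticket rolls in the stock tray

### The arm

A 6-joint arm with a two-finger parallel gripper is mounted at the origin on the work surface. World frame = base frame: x ahead of the robot, y to its left, z up, the work surface at z = 0. Lengths are in m, angles in rad, forces in N, time in s.
With the tool pointing down it reaches from about 0.3 to 0.825 m from the base axis. Payload 5.4 kg.
Tool frame: the origin (TCP) lies at the very end of the fingers, on their centre line; the grasp point (between the pads) lies 19 mm behind it; z points along the fingers, x is the direction in which the jaws open and shut, and the axes are right-handed (so a half turn about z gives the same grasp; the last joint's range is limited). The gripper opens to 92 mm and grips with 3 to 60 N. Pads are 20 mm wide; open, the fingers measure 128 mm over their backs; the gripper's body (75 mm by 189 mm) begins 69 mm behind the grasp point.
Start: joints at [-1.387, 0.158, 1.597, -0, 1.386, -0.21], TCP at [0.221, -0.531, 0.215] pointing down, gripper open.
Joint ranges: [-2.91, 2.91], [-0.94, 2.29], [0.18, 2.7], [-1.29, 4.43], [0.17, 2.64], [-3, 3]. Speed limits (rad/s): [2.57, 2.57, 3.14, 3.14, 3.14, 3.14].

### API

Orientations are given as a rotation vector (axis times angle).
In Python, from workcell import bot gives the robot as it stands. Calls block until the motion is done:
- bot.goto(position, orientation): joint-space move of the TCP to a pose.
- bot.line_to(position, rot=None, max_speed=0.15): straight line of the TCP; rot=None keeps the orientation; max_speed is the mean speed in m/s.
- bot.set_joints(angles): joint-space move.
- bot.set_gripper(opening, newtons=None): opening from 0.0 (shut) to 1.0 (fully open); newtons is the grip in N (None keeps the last); returns when the fingers have stopped.
- bot.hold(seconds).
- bot.inverse_kinematics(position, orientation): joint angles nearest the present ones, or None.
- bot.read_camera(name): name is "scene" or "top"; returns a dict with "pixels" (480x640x3 uint8, blue, green, red), "fx", "fy", "cx", "cy" (pixels), "R" (3x3) and "t" (3): a world point X has camera coordinates R X + t. Camera axes: x right, y down, z forward; pixel columns grow to the right and rows downward; lengths in m; the calibration is good to about 2 mm. A picture is of the moment at which its call begins. There is no depth.
A pose or a line that the arm cannot do raises bot.MotionError and nothing moves.
- bot.job_done(): hands the job in, once; it reports no verdict.
Readings, each from a call of its own:
- bot.current_clock(): time.
- bot.current_joints(): joint angles.
- bot.current_joint_vel(): joint speeds.
- bot.current_effort(): joint torques, N m.
- bot.current_ee_pos(): TCP position.
- bot.current_tool_rot(): TCP orientation.
- bot.current_contact_force(): force on the tool from outside, world axes, zero at the start.
- bot.current_ft_torque(): the same for the moment, N m.
- bot.current_opening(): opening from 0.0 (shut) to 1.0 (fully open).
Only numpy, scipy, OpenCV 4.12 (cv2) and the standard library are available. Lean on these libraries where they do the work, as an engineer would, in place of code of your own. Each camera call takes 0.05 s, during which the arm holds its last target.

### The job

Three full rolls of queue-ticket paper lie side by side in the black stock tray. Find the two loose rolls of that same size on the desk and stack them as the second layer of the pyramid: one lying in each of the two hollows on top of the row, parallel with the rolls below and their ends level with them. The thin used roll and the bigger wide roll do not belong there.

Things in the scene. Friction and masses are not known exactly. Their poses are not given: they have to be found in the camera images.
- tray: Low black tray fixed to the desk, 70 (x) by 182 mm (y), 16 mm high. Three full rolls lie loose in its troughs, axes along its x, at y = -56, 0, 56 mm; their tops are 54 mm above the desk. Origin: centre of its underside, on the desk. The hollows on top are at y = -28 and 28 mm; a roll seated there has its centre at x = 0, 70 mm above the desk, with only 6 mm to its neighbour; its ends are free.
- roll_a: A full roll of white ticket paper, dark core, a rigid cylinder 50 mm in diameter, 58 mm long, about 110 g, on its side on the desk, free to roll. Can be gripped over its flat ends. Origin: its centre, 25 mm above the desk; x runs along its axis. Not wanted, lying among these: a thin used roll (30 mm diameter, 58 mm long) and a wide roll (60 mm diameter, 80 mm long).
- roll_b: The other full roll of white ticket paper, dark core, a rigid cylinder 50 mm in diameter, 58 mm long, about 110 g, on its side on the desk, free to roll. Can be gripped over its flat ends. Origin: its centre, 25 mm above the desk; x runs along its axis. Not wanted, lying among these: a thin used roll (30 mm diameter, 58 mm long) and a wide roll (60 mm diameter, 80 mm long).
There are look-alikes about, which are no part of the job. What is shaped like the roll_b but purple is not meant.

How it is judged:
By the outcome, as a careful person would: the job done as asked, in the order asked, and still so for the second after the job is handed in, with the robot touching nothing.
It also fails if it takes over 56 s, if anything falls off the work surface, if the arm or the gripper's body presses on something with over 40 N, if the wrist force passes 120 N, or if a joint passes its speed limit or range.

## Working session

There is one attempt and no reset: what is moved stays moved. The work goes in short steps, each a Python script; the robot and the scene stay as the last script left them, time stands still between calls to the robot, and variables do not carry over. Pictures are saved under pics/ and viewed, and the job is handed in when it is done.

```bash
mkdir -p pics; ls
python3 - <<'E'
from workcell import bot
import cv2,json,numpy as np
for n in("scene","top"):
    d=bot.read_camera(n); cv2.imwrite(f"pics/{n}0.png",d["pixels"])
    print(n,d["fx"],d["fy"],d["cx"],d["cy"],np.round(d["R"],4).tolist(),np.round(d["t"],4).tolist())
print(bot.current_clock(),bot.current_tool_rot())
E
```

```text
pics
scene 577.0746051490709 577.0746051490709 317.21065571070613 240.51404762934786 [[-0.8517, 0.5236, -0.0206], [0.3199, 0.4884, -0.8119], [-0.4151, -0.698, -0.5835]] [0.496, -0.1058, 1.1192]
top 458.0452183281387 458.0452183281387 317.7626311440319 234.3684560903665 [[-0.0069, -1.0, -0.0033], [-0.993, 0.0072, -0.118], [0.118, 0.0024, -0.993]] [-0.0181, 0.5583, 0.6882]
0.1 [-2.61210037e+00  1.74328342e+00  1.82429687e-03]
```

View pics/top0.png

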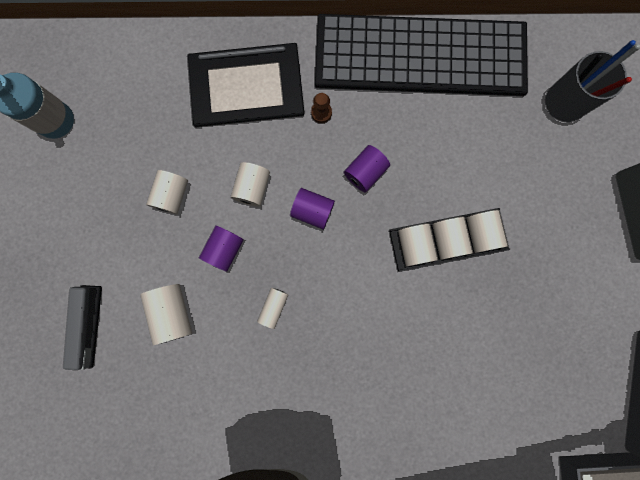

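View pics/scene0.png

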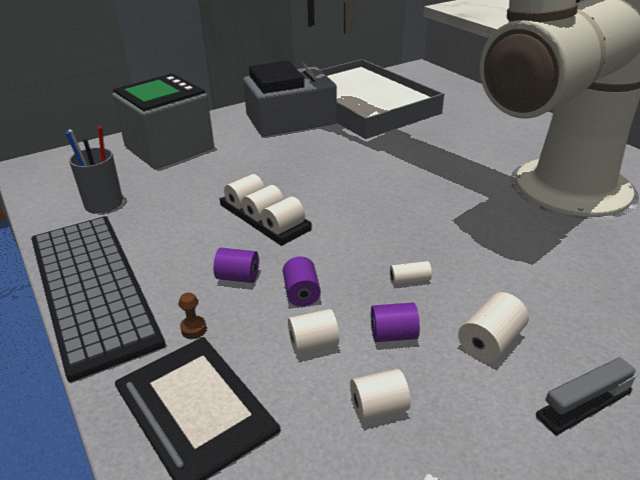

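The top view shows four loose white rolls: (168,193) and (251,184), both full size, a bigger wide one at (167,314) and a thin one at (273,308). There are also three purple look-alikes at (221,248), (313,208) and (367,168). The tray is at (449,240). The first two white rolls fit the description, so I'll enlarge them to confirm.

Run:
```python
import cv2
a=cv2.imread("pics/top0.png")
cv2.imwrite("pics/c1.png",cv2.resize(a[150:230,135:285],None,fx=5,fy=5,interpolation=cv2.INTER_CUBIC))
cv2.imwrite("pics/c2.png",cv2.resize(a[195:285,380:520],None,fx=5,fy=5,interpolation=cv2.INTER_CUBIC))
```

```text
(no output)
```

View pics/c1.png

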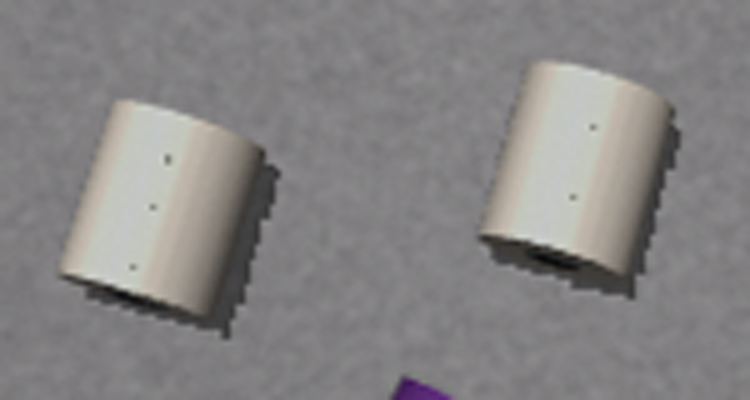

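View pics/c2.png

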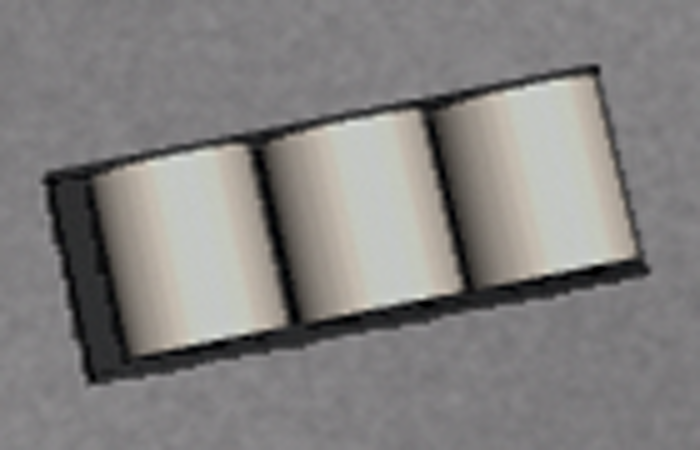

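The crop confirms it: both rolls are white with dark cores and the same size as the tray rolls. Next I'll enlarge the scene view to read their corners for the pose fit.

Run:
```python
import cv2
a=cv2.imread("pics/scene0.png")
cv2.imwrite("pics/s1.png",cv2.resize(a[300:430,280:420],None,fx=4,fy=4,interpolation=cv2.INTER_CUBIC))
cv2.imwrite("pics/s2.png",cv2.resize(a[165:250,210:320],None,fx=7,fy=7,interpolation=cv2.INTER_CUBIC)[:600])
```

```text
(no output)
```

View pics/s1.png

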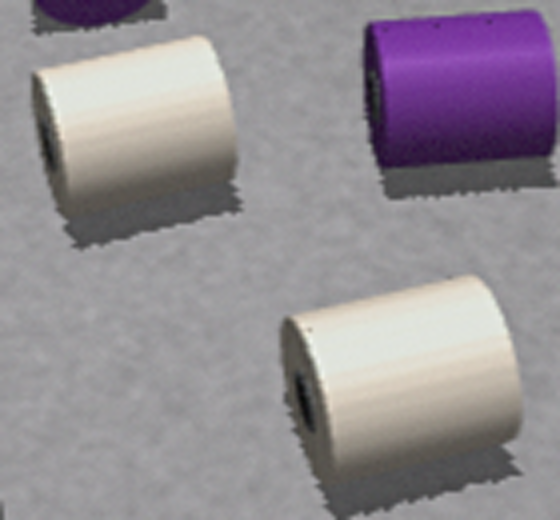

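View pics/s2.png

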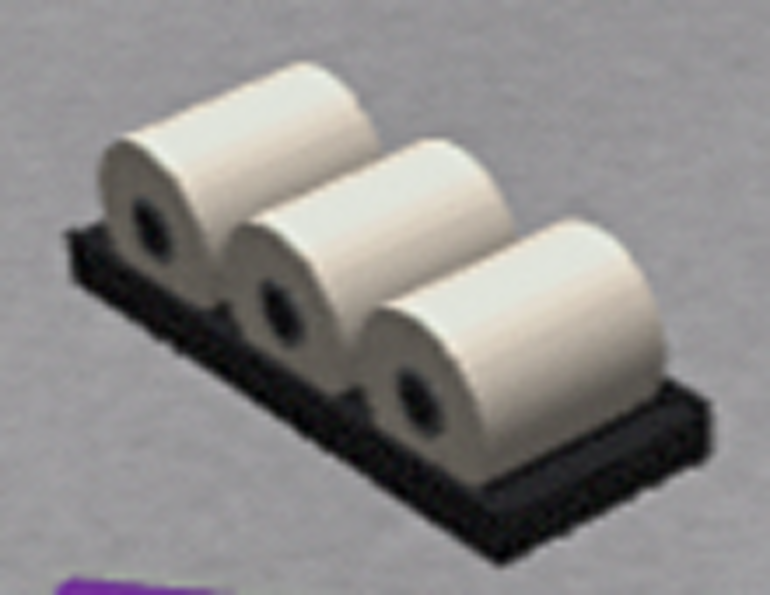

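```bash
cat > vis.py <<'E'
import numpy as np
from scipy.optimize import least_squares
def cams():
    from workcell import bot
    return {n:bot.read_camera(n) for n in("scene","top")}
def proj(d,X):
    c=np.asarray(d["R"])@X+np.asarray(d["t"]); return np.array([d["fx"]*c[0]/c[2]+d["cx"],d["fy"]*c[1]/c[2]+d["cy"]])
def tang(d,p,ax,r,side):
    # silhouette line offset on cylinder (axis point p, unit axis ax): side=+1 left of axis (ax x z..)
    C=-np.asarray(d["R"]).T@np.asarray(d["t"]); v=C-p; v=v-ax*(v@ax); D=np.linalg.norm(v); e=v/D; f=np.cross(ax,e)
    a=np.arccos(r/D); return r*(np.cos(a)*e+side*np.sin(a)*f)
def pt(d,c,ax,r,h,kind):
    end,side=kind; p=c+ax*end*h
    return proj(d,p if side==0 else p+tang(d,c,ax,r,side))
E
cat > fit.py <<'E'
from vis import *
D=cams()
T=lambda q,s=5,o=(135,150):((np.array(q)+.5)/s-.5)+o
def roll(obs,z,guess,offs=(0,)):
    def f(x):
        ax=np.array([np.cos(x[2]),np.sin(x[2]),0]);n=np.array([-ax[1],ax[0],0]);r=[]
        for cam,o,kind,q in obs:
            r+=list(pt(D[cam],np.array([x[0],x[1],z])+n*o,ax,.025,.029,kind)-q)
        return np.array(r)
    s=least_squares(f,guess,loss="soft_l1"); print(np.round(s.x,4),np.round(f(s.x).reshape(-1,2),1).tolist()); return s.x
# axis points +x (image up in top, toward scene cam). side: f=ax x up = -y -> +1 is right in top
def loose(tl,tr,bl,br,s):
    t="top"
    return [(t,0,(1,-1),T(tl)),(t,0,(1,1),T(tr)),(t,0,(-1,-1),T(bl)),(t,0,(-1,1),T(br))]+[("scene",0,k,T(q,4,(280,300))) for k,q in s]
roll(loose((120,98),(265,150),(60,275),(210,318),[((1,0),(305,398)),((1,1),(285,320)),((-1,1),(470,277)),((1,-1),(330,482)),((-1,-1),(520,437))]),.025,[.55,.25,0])
roll(loose((530,62),(672,105),(482,237),(625,278),[((1,0),(50,143)),((1,1),(35,72)),((-1,1),(205,38)),((1,-1),(70,213)),((-1,-1),(237,172))]),.025,[.55,.15,0])
U=lambda q:T(q,5,(380,195)); S=lambda q:T(q,7,(210,165))
t="top"
o=[(t,.056,(1,-1),U((95,175))),(t,.056,(-1,-1),U((132,355))),(t,.056,(1,1),U((245,142))),(t,.056,(-1,1),U((288,325))),
(t,0,(1,1),U((415,108))),(t,0,(-1,1),U((465,290))),(t,-.056,(1,1),U((590,72))),(t,-.056,(-1,1),U((638,258)))]
s=[("scene",k,(1,0),S(q)) for k,q in((-.056,(152,228)),(0,(283,312)),(.056,(420,402)))]
roll(o,.029,[.45,-.2,0]);roll(o+s,.029,[.45,-.2,0])
E
python3 fit.py
```

```text
[ 0.63    0.2204 -0.2764] [[-1.7, 0.4], [0.3, 0.2], [-0.9, -0.6], [0.6, 0.4], [0.5, 0.3], [0.5, -1.4], [-0.4, -1.3], [-0.3, 0.8], [-1.7, 0.4]]
[ 0.6414  0.0869 -0.2556] [[-1.0, 0.7], [0.6, 0.9], [-1.1, 0.0], [0.7, 0.4], [0.4, 0.2], [0.2, -0.5], [-1.2, -1.2], [-0.5, 1.2], [-0.8, 1.6]]
[ 0.5518 -0.2336  0.1882] [[-1.2, 0.5], [-0.7, 0.2], [0.3, 0.2], [-0.0, -0.3], [1.0, 0.0], [-0.4, -0.2], [0.7, 0.3], [0.1, -0.8]]
[ 0.5519 -0.2338  0.1869] [[-1.1, 0.3], [-0.6, 0.0], [0.4, 0.1], [0.1, -0.4], [1.2, -0.0], [-0.3, -0.3], [0.9, 0.3], [0.2, -0.8], [0.5, 0.3], [0.2, 0.2], [0.3, 0.0]]
```

The poses fit to about 1 px: roll A (0.630, 0.220, yaw -0.276), roll B (0.641, 0.087, yaw -0.256), tray (0.552, -0.234, yaw 0.187). I'll pick roll B first.

```bash
cat > act.py <<'E'
import numpy as np
from scipy.spatial.transform import Rotation as Ro
from workcell import bot
TR=np.array([.5519,-.2338]);TY=.187
def rv(y): 
    c,s=np.cos(y),np.sin(y); return Ro.from_matrix(np.array([[c,s,0],[s,-c,0],[0,0,-1]])).as_rotvec()
def best(p,y):
    o=[]
    for k in(0,np.pi):
        q=bot.inverse_kinematics(p,rv(y+k))
        if q is not None:o.append((abs(q[5]),y+k,q))
    o.sort(key=lambda a:a[0]); print("ik",[(round(a[1],2),np.round(a[2],2).tolist()) for a in o]); return o[0][1]
def pick(x,y,yaw,zt=.010):
    w=best([x,y,.15],yaw); bot.set_gripper(1.0)
    bot.goto([x,y,.15],rv(w)); bot.line_to([x,y,zt],max_speed=.12)
    print("F",np.round(bot.current_contact_force(),2))
    bot.set_gripper(0.0,15); print("open mm",bot.current_opening()*92)
    bot.line_to([x,y,.19],max_speed=.2); print("open mm",bot.current_opening()*92,np.round(bot.current_contact_force(),2),bot.current_clock())
E
python3 - <<'E'
from act import *
import cv2
pick(.6414,.0869,-.2556)
h=TR+.028*np.array([-np.sin(TY),np.cos(TY)])
w=best([*h,.19],TY); bot.goto([*h,.19],rv(w))
for n in("scene","top"): cv2.imwrite(f"pics/{n}1.png",bot.read_camera(n)["pixels"])
print(bot.current_ee_pos(),bot.current_clock(),np.round(bot.current_contact_force(),2))
E
```

```text
ik [(-0.26, [-0.05, 0.39, 1.44, -0.0, 1.31, 0.2]), (2.89, [-0.05, 0.39, 1.44, -0.0, 1.31, -2.94])]
F [0.59 0.11 1.1 ]
open mm 58.19497537181874
open mm 57.85771347226619 [-0.3   0.13 -1.12] 6.0417
ik [(0.19, [-0.57, 0.2, 1.6, 0.0, 1.34, -0.75]), (3.33, [-0.57, 0.2, 1.6, 0.0, 1.34, 2.39])]
[ 0.54710499 -0.20519725  0.18973919] 7.3167 [ 0.4   0.35 -0.95]
```

Run:
```python
import cv2,numpy as np
a=cv2.imread("pics/scene1.png");b=cv2.imread("pics/top1.png")
cv2.imwrite("pics/m1.png",np.hstack([cv2.resize(a[80:280,170:370],None,fx=2,fy=2),cv2.resize(b[120:320,330:530],None,fx=2,fy=2)]))
```

```text
(no output)
```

View pics/m1.png

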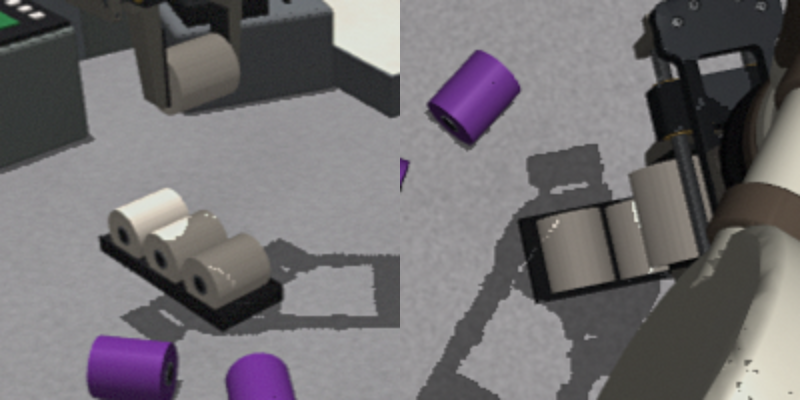

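The roll is held level and square above the left hollow (scene crop at (200,75)). I'll lower it under force control.

```bash
cat >> act.py <<'E'
def place(side):
    h=TR+side*.028*np.array([-np.sin(TY),np.cos(TY)])
    bot.line_to([*h,.075],max_speed=.1); f0=bot.current_contact_force()
    print(np.round(f0,2),np.round(bot.current_ee_pos(),4))
    for z in(.066,.062,.060,.058,.0565,.055,.054,.053):
        bot.line_to([*h,z],max_speed=.04); f=bot.current_contact_force()-f0
        print(z,np.round(f,2))
        if abs(f[2])>2.5 or np.hypot(*f[:2])>5:break
def release(x=None):
    bot.hold(.2); p=bot.current_ee_pos()
    bot.set_gripper(1.0); bot.hold(.2)
    bot.line_to([p[0],p[1],.2],max_speed=.12); print(bot.current_clock())
E
python3 - <<'E'
from act import *
place(1)
E
```

```text
[-0.34 -0.68 -1.28] [ 0.5473 -0.2067  0.0759]
0.066 [0.4  1.3  0.16]
0.062 [ 0.52  1.1  -0.44]
0.06 [-0.05  0.66  0.52]
0.058 [0.46 0.9  0.49]
0.0565 [-0.45  0.16 -0.28]
0.055 [-0.21  0.55  3.88]
```

Contact came at exactly the expected height. Releasing, then picking roll A.

Run:
```python
from act import *
import cv2
release()
x,y,yaw=.63,.2204,-.2764
w=best([x,y,.15],yaw); bot.goto([x,y,.2],rv(w))
for n in("scene","top"): cv2.imwrite(f"pics/{n}2.png",bot.read_camera(n)["pixels"])
a=cv2.imread("pics/scene2.png");b=cv2.imread("pics/top2.png")
cv2.imwrite("pics/m2.png",np.hstack([cv2.resize(a[140:260,190:340],None,fx=2.6,fy=2.6),cv2.resize(b[180:300,370:520],None,fx=2.6,fy=2.6)]))
```

```text
12.6583
ik [(-0.28, [0.16, 0.44, 1.38, -0.0, 1.32, 0.43]), (2.87, [0.16, 0.44, 1.38, -0.0, 1.32, -2.71])]
```

View pics/m2.png

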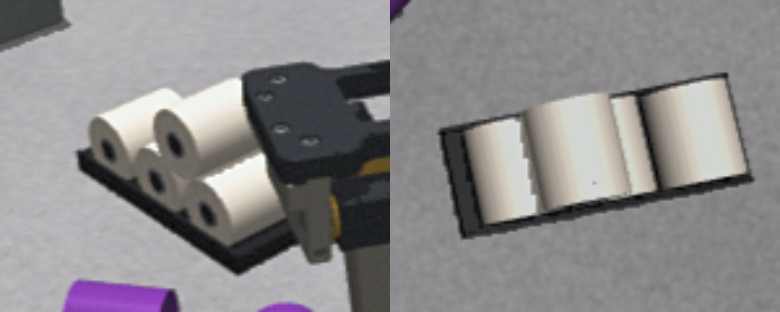

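View pics/top2.png

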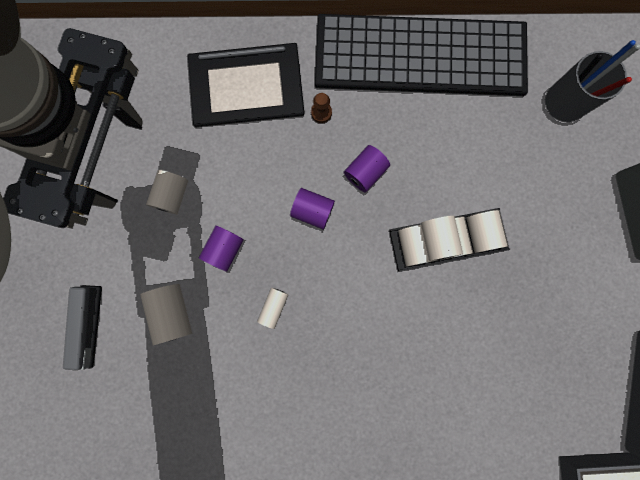

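Roll B sits in the left hollow (top view (441,238)) and roll A hasn't moved (168,190). Now I'll pick and place A.

Run:
```python
from act import *
pick(.63,.2204,-.2764)
if bot.current_opening()*92<54: raise SystemExit("missed")
h=TR-.028*np.array([-np.sin(TY),np.cos(TY)])
w=best([*h,.19],TY); bot.goto([*h,.19],rv(w))
place(-1)
```

```text
ik [(-0.28, [0.16, 0.44, 1.38, -0.0, 1.32, 0.43]), (2.87, [0.16, 0.44, 1.38, -0.0, 1.32, -2.71])]
F [-0.43 -0.26 -0.23]
open mm 57.70910230077712
open mm 57.58840067419564 [-0.3   0.46 -1.21] 17.8667
ik [(0.19, [-0.63, 0.28, 1.5, 0.0, 1.36, -0.82]), (3.33, [-0.63, 0.28, 1.5, 0.0, 1.36, 2.32])]
[ 0.88 -0.23 -0.45] [ 0.5577 -0.2617  0.0759]
0.066 [-0.79  0.52 -1.07]
0.062 [-1.13  0.5   0.32]
0.06 [-0.87  0.4  -0.37]
0.058 [-1.14  0.38 -0.49]
0.0565 [-1.29  0.05 -0.64]
0.055 [-1.03 -0.55  1.8 ]
0.054 [-3.25 -0.33  7.99]
```

Run:
```python
from act import *
import cv2
release()
q=bot.current_joints(); q=list(q); q[0]+=-0.75; bot.set_joints(q)
for n in("scene","top"): cv2.imwrite(f"pics/{n}3.png",bot.read_camera(n)["pixels"])
print(bot.current_clock())
a=cv2.imread("pics/scene3.png");b=cv2.imread("pics/top3.png")
cv2.imwrite("pics/m3.png",cv2.resize(a[150:245,205:325],None,fx=6,fy=6,interpolation=cv2.INTER_CUBIC))
cv2.imwrite("pics/m4.png",cv2.resize(b[195:285,380:520],None,fx=5,fy=5,interpolation=cv2.INTER_CUBIC))
```

```text
25.2417
26.9917
```

View pics/m3.png

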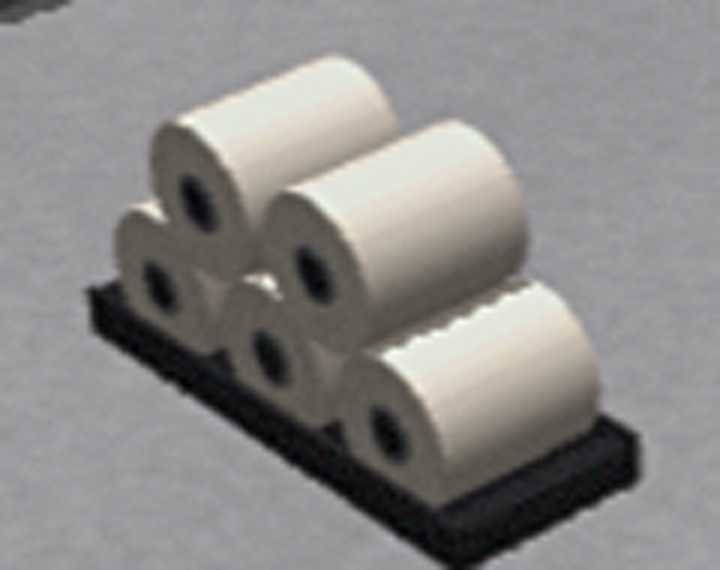

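View pics/m4.png

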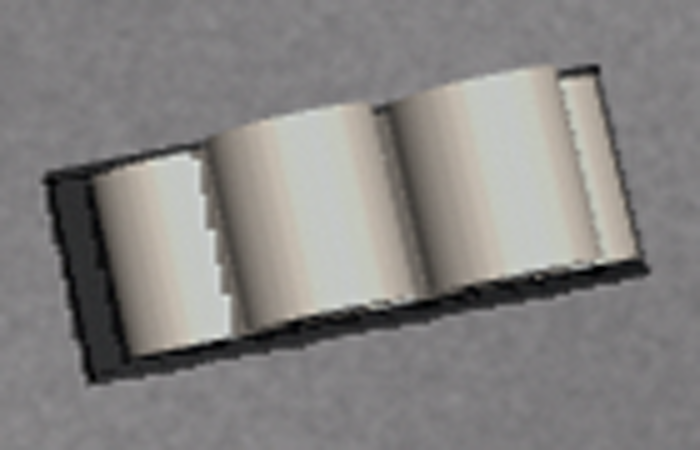

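```bash
(sed '/^roll(/d' fit.py; cat <<'E'
S=lambda q:T(q,6,(205,150))
def chk(s,core,rt,rb,lt,lb):
    h=np.array([.5519,-.2338])+s*.028*np.array([-np.sin(.187),np.cos(.187)])
    o=[(t,0,(1,1),U(rt)),(t,0,(-1,1),U(rb)),(t,0,(1,-1),U(lt)),(t,0,(-1,-1),U(lb)),("scene",0,(1,0),S(core))]
    x=roll(o,.070,[*h,.18]); d=x[:2]-h; print("axial,lat mm",1e3*(d@[np.cos(.187),np.sin(.187)]),1e3*(d@[-np.sin(.187),np.cos(.187)]))
chk(1,(318,272),(370,105),(415,295),(205,140),(245,333))
chk(-1,(197,200),(555,68),(603,262),(390,102),(430,292))
o2=[("scene",k,(1,0),S(q)) for k,q in((-.056,(160,284)),(0,(270,358)),(.056,(390,432)))]
roll(o+o2,.029,[.55,-.23,.18])
E
) > f2.py; python3 f2.py
```

```text
[ 0.5468 -0.2061  0.1822] [[0.4, -0.1], [0.2, 0.2], [-0.3, 0.2], [-0.0, -0.6], [0.4, 0.5]]
axial,lat mm 0.11287522564300138 0.1639698543859303
[ 0.5576 -0.262   0.1639] [[1.2, -0.1], [0.1, -0.4], [-0.3, 0.3], [-0.4, -0.1], [0.5, 0.3]]
axial,lat mm 0.3154498103427008 -0.7745218076389944
[ 0.552  -0.2339  0.1867] [[-1.0, 0.3], [-0.6, 0.0], [0.5, 0.1], [0.1, -0.4], [1.2, -0.0], [-0.2, -0.3], [0.9, 0.3], [0.2, -0.8], [0.5, 0.5], [0.6, 0.1], [0.3, 0.4]]
```

Both rolls are seated within 1 mm of their target positions and parallel to the row within about 1°. Handing in.

```bash
python3 -c "
from workcell import bot
bot.job_done();print(bot.current_clock())"
```

```text
the job is handed in; nothing more can be done
the job is handed in; nothing more can be done
```

Both full white rolls are stacked as the second layer, one in each hollow, and the job is handed in. I didn't touch the thin roll, the wide roll or the purple look-alikes.

- **Seating:** each roll made contact within about 1 mm of the expected seating height.
- **Position:** in the final pictures, both rolls measured within 0.4 mm of level with the row's ends and within 0.8 mm of the hollow centres.
- **Parallel:** both are parallel with the row. The left-hollow roll fits within about 0.3° and the right-hollow roll within about 1.3°, which I put down to reading pixels by eye.
- **Row and arm:** the row below had not shifted, and the arm was clear of everything.
- **Time and force:** the clock read about 27 s at my last reading before the hand-in. The contact force never read above about 9 N. I found no checks that failed or disagreed.

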